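# Fish the hex-headed wheel axle out of the spares crate and lay it in the V-blocks

### The arm

A 6-joint arm with a two-finger parallel gripper is mounted at the origin on the work surface. World frame = base frame: x ahead of the robot, y to its left, z up, the work surface at z = 0. Lengths are in m, angles in degrees, forces in N, time in s.
With the tool pointing down it reaches from about 0.3 to 0.75 m from the base axis. Payload 8.5 kg.
Tool frame: the origin (TCP) lies at the very end of the fingers, on their centre line; the grasp point (between the pads) lies 19 mm behind it; z points along the fingers, y is the line along which they close (so a half turn about z gives the same grasp; the last joint's range is limited). The gripper opens to 85 mm and grips with 20 to 120 N. Pads are 22 mm wide; open, the fingers measure 114 mm over their backs; the gripper's body (76 mm by 85 mm) begins 54 mm behind the grasp point. The pads swing forward as they close: fully open they stand 13 mm farther back than shut.
Start: joints at [56.476, 21.807, 74.336, -0, 83.858, -12.336], TCP at [0.199, 0.513, 0.231] pointing down, gripper open.
Joint ranges: [-178.18, 178.18], [-50.72, 133.34], [12.68, 142.11], [-81.47, 261.47], [9.98, 163.14], [-165.26, 165.26]. Speed limits (degrees/s): [136.94, 136.94, 180, 180, 180, 180].

### API

Orientations are given as a 3x3 rotation matrix whose columns are the frame's x, y, z axes.
In Python, from rig import observe, cams, ticket gives the robot as it stands.
- The arm moves only by the tool move_arm, never from a script. Its arguments are lists of equal length, an entry for each row: "jaw": the finger opening in cm, from 0 to 8.54; "dp": the shift along the tool's x, y, z in cm, a list of three; "turn": the turn, a rotation vector about the tool's x, y, z in rad, a list of three. In form: {"jaw": [jaw, ...], "dp": [[tx, ty, tz], ...], "turn": [[wx, wy, wz], ...]}. A call has 1 to 12 rows; each row shifts and turns the commanded pose from where the row before left it, along the tool's axes as they then stand; what a row does not reach is not made up. A row lasts 1/12 s, in which the tool goes at most 41.7 mm and 7.16 degrees, less where a joint would pass 70% of its speed; a pose out of reach is approached as far as the arm can. A call is refused whole if a number of a shift passes 4.17 or a number of a turn 0.125, either way. A call with a gripper value outside its range is refused whole. The fingers move at their own pace and stop on an object; "force" is the grip in N (left out, the last holds). Time passes only in rows, so rows that do not move let the fingers close. It gives the time, the measured TCP pose, the force, the opening and the grip force at its end, in the units of the state.
- observe(): the state, without advancing time (a new reading comes with each control period).
- cams.get_image(name): name is "scene" or "top"; returns (picture, depth): 420x560x3 uint8, red, green, blue; 420x560 float32, m along the optical axis (not along the pixel's ray), 0 where there is no reading.
- cams.calibration(name): a dict with "vertical_fov" (degrees; the focal length in pixels is half the picture's height over the tangent of half this angle, whatever the lens; pixels are square), "cx", "cy" (the principal point, pixels), "k1" (the pictures are not rectified: a ray, as slopes to the right and down, at radius r is drawn at 1 + k1 r^2 times it, then the intrinsics apply), "view" (4x4, takes a point from world to camera coordinates). Camera axes: x right, y up, looking along -z (the intrinsics and any distortion apply to the point x, -y, -z); pixel columns grow to the right and rows downward; lengths in m; the calibration is good to about 2 mm. A picture is of the moment at which its call begins. calibration takes no time and is no camera call.
- ticket.close_job(): hands the job in; it is judged then, once.
Trained networks look in the newest picture that a camera, given by its name, has taken for a name from the list of things; names that differ only in an ending like _2 or _b are one class to them, and where a whole thing is asked for, a point or a joint stands for the part that bears it (a point fixed in the world has none). Each returns a list of dicts, best first, with "p" (0 to 1); they miss things now and then, are a little off and sometimes report something else, mostly with a low value. They report only what shows in the picture. A call takes as long as a camera call.
- cams.spot_in(camera, query): "box" ([centre column, centre row, width, height] as shares, 0 to 1, of the picture: columns of its width, rows of its height, round what is visible of it).
- cams.outline_of(camera, query): "mask" (420x560 bool, what is visible of it) and "box" ([centre column, centre row, width, height] as shares, 0 to 1, of the picture: columns of its width, rows of its height, round what is visible of it).
- cams.mark_of(camera, query): "location" ([column, row] as shares, 0 to 1, of the picture: columns of its width, rows of its height: a listed point, or the origin of a listed thing).
The state is a dict: "time_s": time; "q": joint angles; "qvel": joint speeds; "joint_efforts": joint torques, N m; "position": TCP position; "tool_rot": TCP orientation; "ft_force": force on the tool from outside, world axes, zero at the start; "wrist_torque": the same for the moment, N m; "grip_width": finger opening in m; "gripper_force": force on a finger pad.
Only numpy, scipy, OpenCV 4.12 (cv2) and the standard library are available. Lean on these libraries where they do the work, as an engineer would, in place of code of your own. Each camera call takes 0.05 s, during which the arm holds its last target. There are 200 camera calls.

### The job

Take the long hex-headed wheel axle out of the divided crate, leaving the other spares in it, and lay it head-up in the sloping wooden rest and let go, so that you can take it again across its shank. Then lay it level in the pair of V-blocks, with its head beyond the block on the robot's left, pushed along until the underside of the head sits against that block. Let go, and knock over neither the oil bottle nor the spray can.

Things in the scene. Friction and masses are not known exactly. Their poses are not given: they have to be found in the camera images.
- axle: the wheel axle: steel round bar 18 mm thick with a hexagonal head, 190 mm long, about 0.3 kg, centre of mass about 107 mm from the foot. Origin at the centre of its foot (dark end), z along the bar to the head. Stands foot down in one of the 3 crate cells on the robot's side, leaning some 8 to 16 degrees into the corner nearest the robot, on its right. The only tall part in that row (the others: 112 mm or less)
- axle_shoulder (a point): centre of the underside of the axle's head, 176 mm from the foot; the head from there on is 14 mm thick, about 27 to 31 mm across
- axle_head (a point): centre of the head's top face, 190 mm from the foot
- crate: open plastic crate fixed to the bench, 99 mm (its x) by 146 mm (its y) and 125 mm high, walls 5 mm, divided into 2 (x) by 3 (y) cells of 42 mm; origin under its centre on the bench, z up, -x side towards the robot. Contents stand on end, on a 5 mm floor
- short_axle: same steel bar and hexagonal head as the axle but only 112 mm long, in the robot-side row of the crate; origin at its foot, z along it to the head
- footpeg: rubber-sleeved foot peg, 110 mm long, up to 27 mm thick, in the robot-side row; origin at its foot
- plain_shaft: steel bar without a head, 190 mm long, 18 mm thick, in the far row of the crate, leaning away; origin at its foot
- round_bolt: steel bar with a thin round head 29 mm across, 190 mm long, in the far row, leaning away; origin at its foot
- spacer: aluminium spacer 21 mm thick, 115 mm long, in the far row; origin at its foot
- rest: wooden rest fixed to the bench, base 90 (x) by 190 mm (y), for a bar at 45 degrees: two V saddles, a stop plate at the low end; rises towards its +y. Origin under the base's centre, z up. Along the bar from its foot, saddles span 0-25 and 108-128 mm, 58 mm wide, up to 6 mm above the bar's axis; elsewhere the bar is free, with a wooden spine 38 mm below its axis
- rest_foot (a point): where the centre of the axle's foot lies when it is home in the rest against the stop, 60 mm above the bench; the wood grips, so a bar left short of the stop may not slide down by itself
- rest_head (a point): where the centre of the head's top lies when the axle is home in the rest; the line from rest_foot to it is the bar's axis, rising at 45 degrees
- vblocks: two steel V-blocks on an iron plate (110 mm x by 190 mm y, 18 mm thick), fixed to the bench; origin under the plate's centre, z up, groove along its y, +y the end on the robot's left. Blocks span y 45 to 70 and -90 to -65 mm, 58 mm wide, 71 mm above the bench; between them it is free down to the plate. An 18 mm bar in them has its axis 65 mm above the bench
- vb_seat (a point): point on the bar's axis at the outer (+y) face of the left block: the underside of the axle's head must come here
- vb_far (a point): point on the bar's axis at the outer (-y) face of the other block; the axle's foot ends 16 mm beyond it
- oil_bottle: loose upright plastic oil bottle, 64 mm across, 170 mm high, beyond the rest; origin at its base
- spray_can: loose upright spray can, 54 mm across, 160 mm high, beyond the rest; origin at its base

How it is judged:
By the outcome, as a careful person would: the job done as asked, in the order asked, and still so for the second after the job is handed in, with the robot touching nothing.
It also fails if it takes over 58 s, if anything falls off the work surface, if the arm or the gripper's body presses on something with over 40 N, if the wrist force passes 120 N, or if a joint passes its speed limit or range.

## Working session

There is one attempt and no reset: what is moved stays moved. The work goes in short steps, Python scripts to look and compute and a tool call to move; the robot and the scene stay as the last step left them, time stands still between calls to the robot, and variables do not carry over. Pictures are saved under pics/ and viewed, at most 10 in all, crops included, and the job is handed in when it is done.

Besides the shell and the picture viewer there is one more tool, called after ">>>" by a JSON object that holds its "fn" and its "kwargs". move_arm: Moves the arm, as the interface text tells. Its arguments: {"type":"object","properties":{"jaw":{"type":"array","items":{"type":"number"}},"dp":{"type":"array","items":{"type":"array","items":{"type":"number"}}},"turn":{"type":"array","items":{"type":"array","items":{"type":"number"}}},"force":{"type":"number"}},"required":["jaw","dp","turn"]}

```bash
ls; mkdir -p pics; cat > h.py <<'E'
import numpy as np, cv2
from rig import observe, cams, ticket
def cal(n):
    c=cams.calibration(n); f=210/np.tan(np.radians(c["vertical_fov"])/2); return c,f,np.array(c["view"])
def ray(n,u,v):
    c,f,V=cal(n); x=(u-c["cx"])/f; y=(v-c["cy"])/f
    rd=np.hypot(x,y); r=rd
    for _ in range(20): r=rd/(1+c["k1"]*r*r)
    s=r/rd if rd>0 else 1
    return np.array([x*s,-y*s,-1.0])
def pt(n,u,v,d):
    V=cal(n)[2]; p=ray(n,u,v)*d; return V[:3,:3].T@(p-V[:3,3])
def at_z(n,u,v,z):
    V=cal(n)[2]; o=-V[:3,:3].T@V[:3,3]; r=V[:3,:3].T@ray(n,u,v); return o+r*(z-o[2])/r[2]
def proj(n,P):
    c,f,V=cal(n); p=V[:3,:3]@np.array(P)+V[:3,3]; x=p[0]/-p[2]; y=-p[1]/-p[2]; k=1+c["k1"]*(x*x+y*y)
    return np.array([c["cx"]+f*x*k, c["cy"]+f*y*k])
def tri(a,b): # a=(cam,u,v)
    A=[];o=[]
    for n,u,v in (a,b):
        V=cal(n)[2]; o.append(-V[:3,:3].T@V[:3,3]); d=V[:3,:3].T@ray(n,u,v); A.append(d/np.linalg.norm(d))
    M=np.stack([A[0],-A[1]],1); t=np.linalg.lstsq(M,o[1]-o[0],rcond=None)[0]
    p,q=o[0]+t[0]*A[0],o[1]+t[1]*A[1]; return (p+q)/2,np.linalg.norm(p-q)
E
python3 - <<'E'
from h import *
im={}
for n in("scene","top"):
    a,d=cams.get_image(n); np.savez(f"pics/{n}0.npz",a=a,d=d); cv2.imwrite(f"pics/{n}0.png",a[:,:,::-1])
    V=cal(n)[2]; print(n,(-V[:3,:3].T@V[:3,3]).round(3),cal(n)[0]["k1"])
L={}
for q in ["axle_head","axle_shoulder","axle","rest_foot","rest_head","vb_seat","vb_far","rest","vblocks","crate","oil_bottle","spray_can","short_axle","footpeg","plain_shaft","round_bolt"]:
    for n in("scene","top"):
        r=cams.mark_of(n,q)[:2]
        L[q,n]=r; print(q,n,[(round(x["location"][0]*560,1),round(x["location"][1]*420,1),round(x["p"],2)) for x in r])
    a,b=L[q,"scene"],L[q,"top"]
    if a and b:
        p,e=tri(*[(n,r[0]["location"][0]*560,r[0]["location"][1]*420) for n,r in(("scene",a),("top",b))]); print("   ",p.round(4),round(e,4))
E
```

```text
pics
scene [1.431 0.759 1.225] -0.17898757940682458
top [ 0.419 -0.035  0.997] -0.03792736792205289
axle_head scene [(397.6, 199.9, 0.7), (232.8, 152.2, 0.2)]
axle_head top [(132.5, 292.1, 0.6)]
    [0.4091 0.2713 0.19  ] 0.0007
axle_shoulder scene [(397.9, 203.4, 0.67)]
axle_shoulder top [(134.9, 291.8, 0.75)]
    [0.4089 0.2727 0.1762] 0.0035
axle scene []
axle top [(155.4, 275.6, 0.8), (136.4, 275.4, 0.36)]
rest_foot scene [(283.0, 195.6, 0.68)]
rest_foot top [(312.6, 256.1, 0.57)]
    [ 0.5087 -0.0974  0.055 ] 0.0113
rest_head scene [(313.8, 182.7, 0.92)]
rest_head top [(250.5, 243.9, 0.56), (363.9, 276.3, 0.34)]
    [0.516  0.0391 0.1947] 0.0063
vb_seat scene [(260.7, 170.3, 0.88)]
vb_seat top [(364.2, 274.2, 0.95)]
    [ 0.4736 -0.2232  0.072 ] 0.0011
vb_far scene [(233.3, 150.7, 0.76), (310.1, 182.4, 0.23)]
vb_far top [(431.1, 278.3, 0.78)]
    [ 0.4668 -0.3723  0.0807] 0.0101
rest scene [(295.0, 219.3, 0.71), (281.7, 194.8, 0.49)]
rest top [(284.6, 255.0, 0.55)]
    [ 0.5171 -0.033  -0.0088] 0.0037
vblocks scene [(246.9, 175.6, 0.9)]
vblocks top [(387.5, 276.1, 0.69)]
    [ 0.475  -0.2945  0.009 ] 0.0011
crate scene [(385.0, 258.9, 0.82)]
crate top [(162.2, 271.6, 0.73)]
    [ 0.4588  0.2849 -0.0216] 0.0112
oil_bottle scene [(276.8, 275.7, 0.89)]
oil_bottle top [(239.6, 171.6, 0.67)]
    [0.7362 0.0919 0.0021] 0.0081
spray_can scene [(235.6, 252.1, 0.75)]
spray_can top [(299.6, 163.5, 0.84), (284.1, 253.6, 0.33)]
    [ 0.7597 -0.0641  0.0128] 0.0002
short_axle scene [(278.9, 276.7, 0.25)]
short_axle top [(137.1, 273.1, 0.54), (430.6, 280.3, 0.54)]
    [0.6008 0.2063 0.0563] 0.363
footpeg scene []
footpeg top [(171.0, 280.9, 0.45)]
plain_shaft scene [(284.5, 197.5, 0.61), (381.9, 253.8, 0.58)]
plain_shaft top [(158.7, 265.7, 0.71)]
    [0.5547 0.121  0.251 ] 0.2458
round_bolt scene [(384.2, 256.5, 0.3)]
round_bolt top [(140.2, 264.9, 0.64)]
    [0.4812 0.3099 0.0333] 0.0238
```

```bash
python3 - <<'E'
from h import *
for n,b in(("scene",(200,130,440,300)),("top",(80,140,460,340))):
    a=cv2.imread(f"pics/{n}0.png")[b[1]:b[3],b[0]:b[2]]; cv2.imwrite(f"pics/{n}0c.png",cv2.resize(a,None,fx=780/a.shape[1],fy=780/a.shape[1],interpolation=cv2.INTER_CUBIC))
E
```

```text
(no output)
```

View pics/scene0c.png

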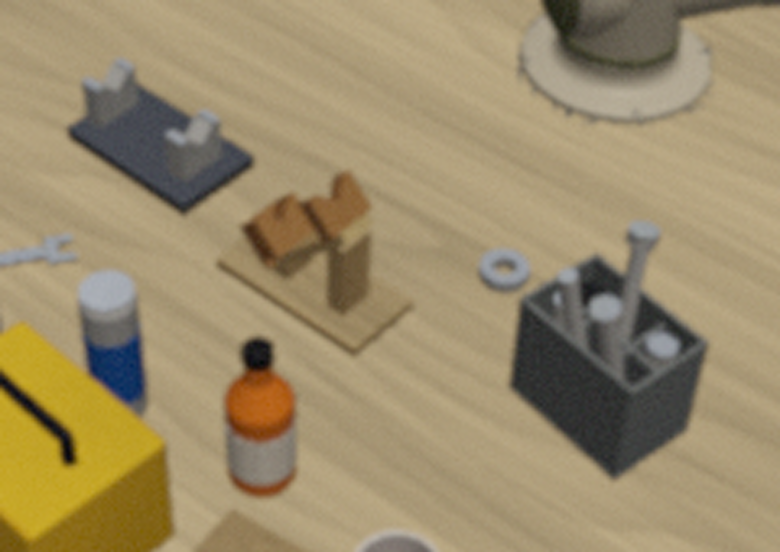

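View pics/top0c.png

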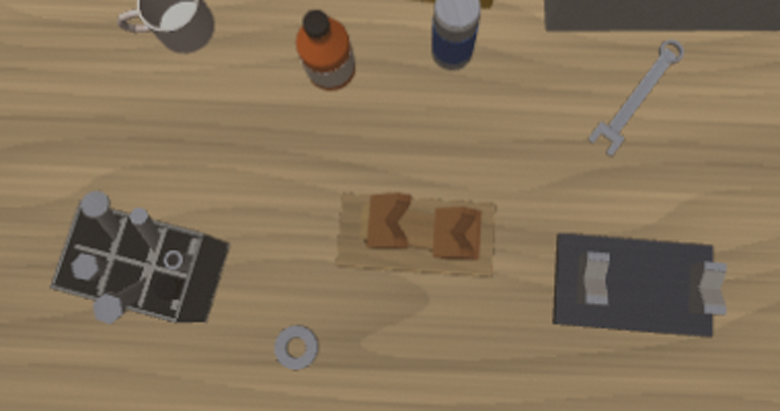

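The scene picture shows the axle leaning in the crate's middle robot-side cell, with its head near (397,200). The top picture puts the head at (132,290), the rest saddles at (270,248) and (302,253), and the V-block plate around (388,278). Next I'll get poses from depth.

```bash
cat >> h.py <<'E'
def cloud(n,d):
    c,f,V=cal(n); vs,us=np.mgrid[0:420,0:560]; x=(us-c["cx"])/f; y=(vs-c["cy"])/f; rd=np.hypot(x,y); r=rd.copy()
    for _ in range(20): r=rd/(1+c["k1"]*r*r)
    s=np.where(rd>0,r/np.maximum(rd,1e-9),1)
    P=np.stack([x*s,-y*s,-np.ones_like(x)],-1)*d[...,None]
    return (P-V[:3,3])@V[:3,:3]
def rect(P):
    (c,wh,a)=cv2.minAreaRect((P[:,:2]*1000).astype(np.float32)); return np.round(c,1),np.round(wh,1),round(a,1),len(P)
E
python3 - <<'E'
from h import *
C={n:cloud(n,np.load(f"pics/{n}0.npz")["d"]) for n in("scene","top")}
for n,P in C.items():
    z=P[...,2]; x,y=P[...,0],P[...,1]
    print(n,"table z",np.round(np.percentile(z[(abs(x-.35)<.05)&(abs(y+.05)<.1)],[5,50,95]),4))
    def sel(x0,x1,y0,y1,z0,z1): return P[(x>x0)&(x<x1)&(y>y0)&(y<y1)&(z>z0)&(z<z1)]
    print("crate",rect(sel(.36,.58,.16,.42,.12,.130)))
    print("plate",rect(sel(.38,.56,-.42,-.15,.012,.024)))
    print("blocks",[rect(sel(.4,.55,a,b,.058,.078)) for a,b in((-.42,-.32),(-.27,-.18))])
    print("restbase",rect(sel(.4,.6,-.16,.1,.006,.03)), np.histogram(sel(.42,.6,-.14,.07,.004,.2)[:,2],bins=np.arange(.004,.16,.008)))
    Q=sel(.37,.45,.24,.31,.135,.21); print("axle n",len(Q), Q.mean(0).round(4))
    for z0 in np.arange(.13,.2,.01):
        q=Q[(Q[:,2]>z0)&(Q[:,2]<z0+.01)]
        if len(q): print(round(z0,2),len(q),q.mean(0).round(4),q.min(0).round(3),q.max(0).round(3))
    for nm,r in(("bottle",(.66,.82,.05,.15,.03,.2)),("can",(.66,.83,-.13,0,.03,.2))): print(nm,rect(sel(*r)),sel(*r)[:,2].max())
E
```

```text
scene table z [-0.005   0.0002  0.0051]
crate (array([464.8, 284.6]), array([151.1, 105. ]), 77.5, 307)
plate (array([ 470.3, -289.3]), array([197.6, 118.2]), 87.1, 788)
blocks [(array([ 465.1, -366.9]), array([37.3, 62. ]), 78.7, 89), (array([ 470.2, -233.2]), array([29. , 65.5]), 88.8, 97)]
restbase (array([499.4, -32. ]), array([253.5, 190.2]), 89.5, 835) (array([331, 501,  51,  48,  31,  61, 109, 114,  94,  67,  32,  32,  29,
        22,  46,  67,  80,  66,  36]), array([0.004, 0.012, 0.02 , 0.028, 0.036, 0.044, 0.052, 0.06 , 0.068,
       0.076, 0.084, 0.092, 0.1  , 0.108, 0.116, 0.124, 0.132, 0.14 ,
       0.148, 0.156]))
axle n 142 [0.4213 0.2777 0.1741]
0.13 10 [0.429  0.28   0.1374] [0.424 0.27  0.136] [0.434 0.288 0.14 ]
0.14 15 [0.4276 0.2804 0.1447] [0.421 0.273 0.141] [0.433 0.285 0.15 ]
0.15 14 [0.427  0.2796 0.1561] [0.416 0.273 0.15 ] [0.432 0.285 0.16 ]
0.16 16 [0.4238 0.2784 0.1644] [0.416 0.27  0.161] [0.431 0.284 0.17 ]
0.17 12 [0.4228 0.2796 0.174 ] [0.413 0.27  0.17 ] [0.428 0.284 0.179]
0.18 32 [0.4165 0.2755 0.1865] [0.396 0.258 0.18 ] [0.431 0.287 0.19 ]
0.19
[... 879 characters left out ...]
.084, 0.092, 0.1  , 0.108, 0.116, 0.124, 0.132, 0.14 ,
       0.148, 0.156]))
axle n 219 [0.4169 0.2702 0.1837]
0.13 9 [0.4281 0.2709 0.1377] [0.419 0.267 0.136] [0.433 0.28  0.14 ]
0.14 11 [0.427  0.2701 0.1453] [0.418 0.266 0.14 ] [0.433 0.281 0.149]
0.15 16 [0.4253 0.2687 0.1552] [0.416 0.266 0.151] [0.431 0.275 0.159]
0.16 3 [0.4251 0.2684 0.1615] [0.422 0.266 0.16 ] [0.428 0.273 0.164]
0.18 41 [0.4148 0.2659 0.1865] [0.402 0.258 0.181] [0.43  0.282 0.19 ]
0.19 139 [0.4149 0.2716 0.1926] [0.4   0.258 0.19 ] [0.428 0.284 0.197]
bottle (array([724.5,  89.6]), array([57. , 63.8]), 19.7, 784) 0.1738610021793932
can (array([780.3, -57.6]), array([115.1,  99.5]), 90.0, 1626) 0.1640517094620976
```

```bash
cat >> h.py <<'E'
from scipy.spatial.transform import Rotation as Ro
def fkR(q):
    q=np.radians(q); return (Ro.from_euler('z',q[0])*Ro.from_euler('y',q[1]+q[2])*Ro.from_euler('z',q[3])*Ro.from_euler('y',q[4])*Ro.from_euler('z',q[5])).as_matrix()
def frame(z,y):
    z=np.array(z,float);z/=np.linalg.norm(z); y=np.array(y,float); y-=z*(y@z); y/=np.linalg.norm(y); return np.stack([np.cross(y,z),y,z],1)
E
python3 - <<'E'
from h import *
s=observe(); print(np.array(s["tool_rot"]).round(3),s["position"],s["time_s"]); print(fkR(s["q"]).round(3))
D=np.load("pics/top0.npz"); P=cloud("top",D["d"]); x,y,z=[P[...,i] for i in range(3)]
m=(x>.445)&(x<.60)&(y>-.15)&(y<.09)&(z>.009)&(z<.026)
n,l,st,_=cv2.connectedComponentsWithStats(cv2.morphologyEx(m.astype(np.uint8),cv2.MORPH_OPEN,np.ones((3,3))))
for i in range(1,n):
    if st[i,4]>100: print("base",rect(P[l==i]),np.median(z[l==i]))
for a,b in((.045,.1),(.105,.16)):
    m=(x>.44)&(x<.6)&(y>-.15)&(y<.09)&(z>a)&(z<b); print("saddle",rect(P[m]),P[m].mean(0))
print(cams.outline_of and [ (o["p"],o["box"]) for o in cams.outline_of("top","rest")][:2])
E
```

```text
[[-0.932  0.361 -0.   ]
 [ 0.361  0.932 -0.   ]
 [-0.    -0.    -1.   ]] [0.19878364 0.51280981 0.23130964] 1.7
[[-0.361 -0.932 -0.   ]
 [-0.932  0.361 -0.   ]
 [ 0.    -0.    -1.   ]]
base (array([519.2, -28.4]), array([190.3,  89.6]), 89.0, 1199) 0.014571716170073882
saddle (array([519.6, -37.2]), array([132. ,  58.3]), 88.6, 820) [ 0.51857183 -0.06171358  0.0669887 ]
saddle (array([519.3,   5.9]), array([53.3, 56.2]), 89.8, 539) [0.51913208 0.00566549 0.13754021]
[(0.69, [0.5063, 0.6015, 0.1427, 0.104])]
```

```bash
python3 - <<'E'
from h import *
for n in("top","scene"):
    D=np.load(f"pics/{n}0.npz"); P=cloud(n,D["d"]).reshape(-1,3)
    c=np.array([.5192,-.0284]); ya=np.array([np.cos(np.radians(88.8)),np.sin(np.radians(88.8))]); xa=np.array([ya[1],-ya[0]])
    X=(P[:,:2]-c)@xa*1e3; Y=(P[:,:2]-c)@ya*1e3; Z=P[:,2]*1e3
    m=(abs(X)<32)&(abs(Y)<100)&(Z>40)&(Z<180); X,Y,Z=X[m],Y[m],Z[m]; w=(Z-Y)/2**.5; u=(Z+Y)/2**.5
    print(n)
    for nm,mm in(("low",Z<100),("high",Z>105)):
        print(nm)
        for a in range(-32,32,4):
            k=mm&(X>=a)&(X<a+4)
            if k.sum()>8: print(a+2,k.sum(),"w",np.percentile(w[k],[5,25,50,75,95]).round(1),"u",np.percentile(u[k],[2,10,50,90,98]).round(1))
for q,z in(("rest_foot",.06),("rest_head",.1944)):
    for n in("top","scene"):
        r=cams.mark_of(n,q)[0]["location"]; print(q,n,at_z(n,r[0]*560,r[1]*420,z).round(4))
E
```

```text
top
low
-30 15 w [58.7 68.  77.5 88.8 94.8] u [ 2.6  3.8  6.1  8.6 19.5]
-26 44 w [54.  67.6 85.9 93.7 95.4] u [-7.7 -1.5 21.1 22.7 24.3]
-22 42 w [56.9 70.5 87.  94.2 96.2] u [-8.9  0.1 21.4 23.1 24.3]
-18 57 w [44.3 50.8 63.2 90.9 94.1] u [-5.3  4.2 23.  53.1 57.8]
-14 57 w [49.5 51.2 64.  89.8 94.9] u [-8.9 -2.8 22.3 50.5 59.9]
-10 66 w [49.7 51.6 67.3 86.2 94.2] u [-9.1 -3.5 21.9 49.1 62.9]
-6 54 w [49.9 51.3 64.8 81.  94.9] u [-4.6 -2.  22.7 59.4 68. ]
-2 64 w [49.7 50.9 59.5 79.2 95.1] u [-8.9 -4.1 22.1 59.6 70.4]
2 74 w [50.2 51.7 63.4 78.7 94.9] u [-6.9 -3.8 21.7 66.  75.7]
6 61 w [49.2 50.3 57.  81.5 93.4] u [-5.5 -3.3 22.9 67.7 75.1]
10 72 w [49.7 51.2 60.7 85.7 92.4] u [-8.6 -3.4 22.2 62.7 74.4]
14 67 w [49.6 51.1 65.9 89.  93.3] u [-9.4 -2.8 22.2 59.4 68.5]
18 60 w [49.4 51.6 70.3 91.8 95.7] u [-3.9  4.1 22.3 56.  67.7]
22 41 w [50.5 63.5 88.2 94.5 95.8] u [-7.4 -1.2 20.8 24.  48.8]
26 34 w [58.4 71.4 86.7 94.5 96.1] u [-9.1 -2.8 20.9 23.4 24.5]
30 14 w [69.9 80.5 89.9 95.  96.2] u [ 1.6  4.5 20.5 22.2 22.4]
high
-30 15 w [55.2 63.8 74.4 85.5 91.8] u [112.5 112.9 115.6 11
[... 2518 characters left out ...]
[42.8 48.9 54.3 66.6 74.6] u [118.8 122.4 125.1 127.8 128.8]
6 17 w [42.6 52.1 62.8 74.3 82.8] u [117.9 119.6 124.  129.1 129.7]
10 18 w [41.  45.  58.2 70.6 77. ] u [116.8 119.6 124.  128.8 130.5]
14 17 w [39.3 57.6 66.2 74.1 83.3] u [114.3 121.7 124.9 128.3 129.3]
18 28 w [37.1 45.3 53.7 78.  88.2] u [108.3 112.5 122.1 127.1 130.1]
22 21 w [43.  57.7 72.5 80.  93.5] u [101.4 106.8 123.1 128.5 129.7]
26 43 w [52.9 65.7 74.4 82.5 93.4] u [102.8 106.3 115.7 125.7 127.2]
30 23 w [52.8 60.1 65.7 84.5 90.7] u [106.3 111.7 119.1 126.7 127.4]
rest_foot top [ 0.5117 -0.1016  0.06  ]
rest_foot scene [ 0.5099 -0.0887  0.06  ]
rest_head top [0.5179 0.0366 0.1944]
rest_head scene [0.5138 0.0414 0.1944]
```

```bash
cat >> h.py <<'E'
B=np.array([[0,-1,0],[1,0,0],[0,0,1.]])
def ikR(R,q1,q23): # q4,q5,q6 solutions with q5>0
    M=(Ro.from_euler('z',q1,degrees=True)*Ro.from_euler('y',q23,degrees=True)).as_matrix().T@R@B.T
    return Ro.from_matrix(M).as_euler('ZYZ',degrees=True)
def plan(p,R,p0=None,R0=None):
    s=observe(); p0=np.array(s["position"]) if p0 is None else p0; R0=np.array(s["tool_rot"]) if R0 is None else R0
    rv=Ro.from_matrix(R0.T@R).as_rotvec(); d=np.linalg.norm(p-p0)
    N=max(1,int(np.ceil(max(d/.030,np.abs(rv).max()/.11)))); E=Ro.from_rotvec(rv/N).as_matrix()
    S=sum(np.linalg.matrix_power(E,k) for k in range(N)); dp=np.linalg.solve(S,R0.T@(p-p0))*100
    print("rows",N,"dp",dp.round(2),"turn",(rv/N).round(4),"tot cm",(dp*N).round(2),"t",s["time_s"])
Ry,Rz_=np.array([.0209,.9998,0]),np.array([0,0,1.])
RF=np.array([.5178,-.0944,.060]); RB=(Ry+Rz_)/2**.5; RX=np.array([.9998,-.0209,0])
HD=np.array([.4149,.2716,.1926]); AD=np.array([-.1894,-.088,.978]); AD/=np.linalg.norm(AD); FT=HD-.19*AD
VY=np.array([.0488,.9988,0]); VX=np.array([.9988,-.0488,0]); VS=np.array([.4737,-.2241,.065])
E
python3 - <<'E'
from h import *
for nm,z,ys,p in(("pick y",-AD,[0,1,0],FT+.23*AD),("pick x",-AD,[1,0,0],FT+.23*AD),("rest",-RB,RX,RF+RB*.138),("regrasp",(Ry-Rz_),RX,RF+RB*.092),("vb",-Rz_,VX,VS-VY*.084)):
    z=np.array(z)/np.linalg.norm(z)
    for sg in(1,-1):
        R=frame(z,sg*np.array(ys)); wc=p-z*.2; q1=np.degrees(np.arctan2(wc[1],wc[0]))
        for q23 in(90,110): print(nm,sg,q23,round(q1),"q456",ikR(R,q1,q23).round(0))
print(FT,AD)
plan(FT+.235*AD,frame(-AD,[0,1,0]))
plan(FT+.235*AD,frame(-AD,[1,0,0]))
E
```

```text
pick y 1 90 34 q456 [ -2.  78. -56.]
pick y 1 110 34 q456 [ -2.  58. -55.]
pick y -1 90 34 q456 [ -2.  78. 124.]
pick y -1 110 34 q456 [ -2.  58. 125.]
pick x 1 90 34 q456 [-2. 78. 35.]
pick x 1 110 34 q456 [-2. 58. 36.]
pick x -1 90 34 q456 [  -2.   78. -145.]
pick x -1 110 34 q456 [  -2.   58. -144.]
rest 1 90 15 q456 [-44. 102.  12.]
rest 1 110 15 q456 [-43.  87.  26.]
rest -1 90 15 q456 [ -44.  102. -168.]
rest -1 110 15 q456 [ -43.   87. -154.]
regrasp 1 90 -18 q456 [ 44. 102. -12.]
regrasp 1 110 -18 q456 [ 43.  87. -26.]
regrasp -1 90 -18 q456 [ 44. 102. 168.]
regrasp -1 110 -18 q456 [ 43.  87. 154.]
vb 1 90 -33 q456 [  0.  90. -30.]
vb 1 110 -33 q456 [ -0.  70. -30.]
vb -1 90 -33 q456 [  0.  90. 150.]
vb -1 110 -33 q456 [ -0.  70. 150.]
[0.45088419 0.28831916 0.00678932] [-0.1893905  -0.08799558  0.97795093]
rows 11 dp [-2.3  -1.82  0.06] turn [-0.0111 -0.0157 -0.0343] tot cm [-25.34 -20.06   0.69] t 1.95
rows 11 dp [-3.1   0.16 -0.1 ] turn [-0.0201 -0.0033  0.1095] tot cm [-34.1    1.78  -1.1 ] t 1.95
```

>>> {"fn": "move_arm", "kwargs": {"jaw": [8.5, 8.5, 8.5, 8.5, 8.5, 8.5, 8.5, 8.5, 8.5, 8.5, 8.5, 8.5], "dp": [[-2.3, -1.82, 0.06], [-2.3, -1.82, 0.06], [-2.3, -1.82, 0.06], [-2.3, -1.82, 0.06], [-2.3, -1.82, 0.06], [-2.3, -1.82, 0.06], [-2.3, -1.82, 0.06], [-2.3, -1.82, 0.06], [-2.3, -1.82, 0.06], [-2.3, -1.82, 0.06], [-2.3, -1.82, 0.06], [0, 0, 0]], "turn": [[-0.011, -0.0157, -0.0343], [-0.011, -0.0157, -0.0343], [-0.011, -0.0157, -0.0343], [-0.011, -0.0157, -0.0343], [-0.011, -0.0157, -0.0343], [-0.011, -0.0157, -0.0343], [-0.011, -0.0157, -0.0343], [-0.011, -0.0157, -0.0343], [-0.011, -0.0157, -0.0343], [-0.011, -0.0157, -0.0343], [-0.011, -0.0157, -0.0343], [0, 0, 0]], "force": 60}}

```text
time_s: 2.95
position: [0.409, 0.2654, 0.2374]
tool_rot: [[-0.981, -0.015, 0.192], [0.002, 0.996, 0.086], [-0.192, 0.085, -0.978]]
ft_force: [-0.0, 0.2, 0.2]
grip_width: 0.0852
gripper_force: 0.0
```

```bash
python3 - <<'E'
from h import *
a,d=cams.get_image("scene"); c=a[100:260,300:500,::-1].copy(); c=cv2.resize(c,None,fx=4,fy=4,interpolation=cv2.INTER_CUBIC)
s=observe(); R=np.array(s["tool_rot"]); p=np.array(s["position"])
for P,col in((p,(0,0,255)),(HD,(0,255,0)),(FT+.12*AD,(0,255,0)),(p+R[:,1]*.043-R[:,2]*.013,(255,0,0)),(p-R[:,1]*.043-R[:,2]*.013,(255,0,0))):
    u=proj("scene",P); cv2.circle(c,tuple(int(k) for k in ((u-[300,100])*4)),3,col,-1)
cv2.imwrite("pics/h1.png",c)
plan(FT+.138*AD,frame(-AD,[0,1,0]))
E
```

```text
rows 4 dp [0.03 0.03 2.44] turn [-0.0004  0.0001 -0.0007] tot cm [0.12 0.11 9.74] t 3.0
```

View pics/h1.png

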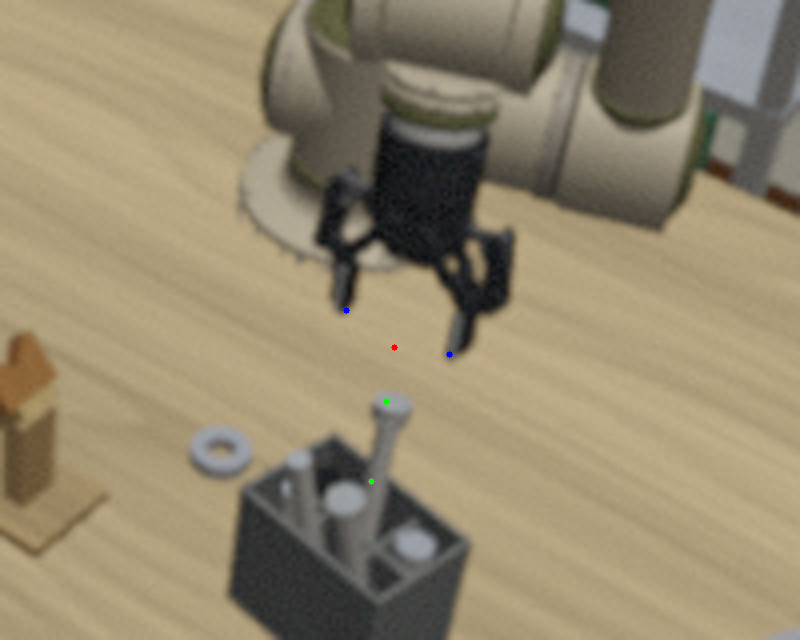

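The fingers agree with their projected spots, and the head lies at about (391,404), between them and within a few mm of the estimate. Descending and closing.

>>> {"fn": "move_arm", "kwargs": {"jaw": [8.5, 8.5, 8.5, 8.5, 1.0, 1.0, 1.0, 1.0, 1.0, 1.0, 1.0, 1.0], "dp": [[0.03, 0.05, 2.4], [0.03, 0.05, 2.4], [0.03, 0.05, 2.4], [0.03, 0.05, 2.4], [0, 0, 0], [0, 0, 0], [0, 0, 0], [0, 0, 0], [0, 0, 0], [0, 0, 0], [0, 0, 0], [0, 0, 0]], "turn": [[0, 0, 0], [0, 0, 0], [0, 0, 0], [0, 0, 0], [0, 0, 0], [0, 0, 0], [0, 0, 0], [0, 0, 0], [0, 0, 0], [0, 0, 0], [0, 0, 0], [0, 0, 0]], "force": 60}}

```text
time_s: 4.0
position: [0.4235, 0.2787, 0.1446]
tool_rot: [[-0.981, -0.017, 0.192], [-0.0, 0.996, 0.088], [-0.193, 0.086, -0.977]]
ft_force: [-1.1, 0.0, 7.2]
grip_width: 0.0275
gripper_force: 58.3
```

Width 27.5 mm means the pads caught the edge of the head. I'll open, back off 2 cm so the head sits at the grasp point, and grip it firmly on its flats.

>>> {"fn": "move_arm", "kwargs": {"jaw": [5, 5, 5, 5, 5, 1.0, 1.0, 1.0, 1.0, 1.0, 1.0, 1.0], "dp": [[0, 0, 0], [0, 0, 0], [0, 0, 0], [0, 0, -1.0], [0, 0, -1.0], [0, 0, 0], [0, 0, 0], [0, 0, 0], [0, 0, 0], [0, 0, 0], [0, 0, 0], [0, 0, 0]], "turn": [[0, 0, 0], [0, 0, 0], [0, 0, 0], [0, 0, 0], [0, 0, 0], [0, 0, 0], [0, 0, 0], [0, 0, 0], [0, 0, 0], [0, 0, 0], [0, 0, 0], [0, 0, 0]], "force": 110}}

```text
time_s: 5.0
position: [0.4198, 0.2769, 0.1633]
tool_rot: [[-0.981, -0.017, 0.191], [-0.0, 0.996, 0.087], [-0.192, 0.086, -0.978]]
ft_force: [-1.5, -1.2, 10.0]
grip_width: 0.0285
gripper_force: 107.4
```

>>> {"fn": "move_arm", "kwargs": {"jaw": [1, 1, 1, 1, 1, 1, 1, 1, 1, 1], "dp": [[0, 0, 0], [0, 0, -0.5], [0, 0, -1.5], [0, 0, -2], [0, 0, -2.5], [0, 0, -2.5], [0, 0, -2.5], [0, 0, -2.5], [0, 0, -1], [0, 0, 0]], "turn": [[0, 0, 0], [0, 0, 0], [0, 0, 0], [0, 0, 0], [0, 0, 0], [0, 0, 0], [0, 0, 0], [0, 0, 0], [0, 0, 0], [0, 0, 0]]}}

```text
time_s: 5.83
position: [0.3909, 0.2637, 0.311]
tool_rot: [[-0.981, -0.017, 0.192], [-0.0, 0.996, 0.088], [-0.192, 0.086, -0.978]]
ft_force: [-0.8, 0.8, -2.3]
grip_width: 0.0278
gripper_force: 109.1
```

```bash
python3 - <<'E'
from h import *
s=observe(); print(s["ft_force"],s["wrist_torque"])
a,d=cams.get_image("scene"); c=a[80:280,280,::-1] if 0 else a[80:260,280:520,::-1].copy(); c=cv2.resize(c,None,fx=3.3,fy=3.3,interpolation=cv2.INTER_CUBIC)
R=np.array(s["tool_rot"]); p=np.array(s["position"])
for k in(0,.05,.1,.16):
    u=proj("scene",p+R[:,2]*k); cv2.circle(c,tuple(int(k) for k in ((u-[280,80])*3.3)),3,(0,0,255),-1)
cv2.imwrite("pics/h2.png",c)
E
```

```text
[-0.78208436  0.79087893 -2.27006777] [-0.08380556  0.17798369 -0.03037497]
```

View pics/h2.png

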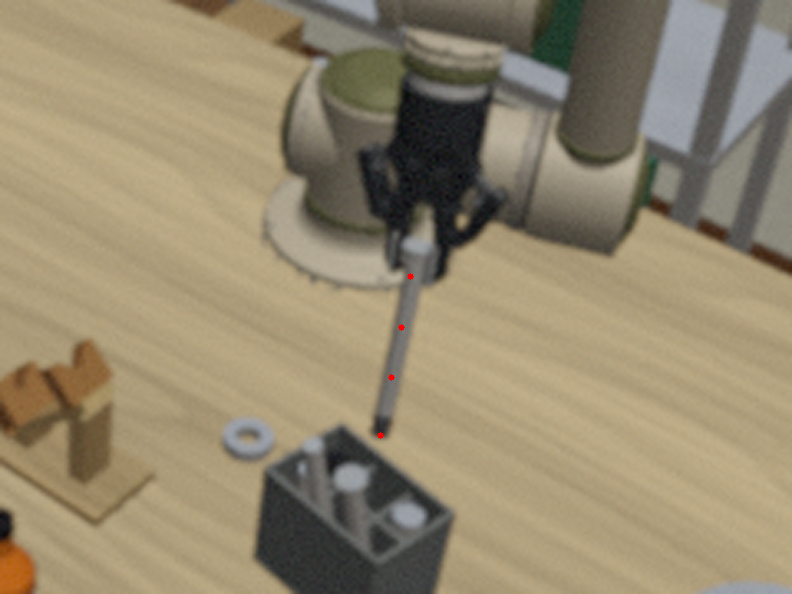

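The axle hangs cleanly along the tool axis, foot at (381,432), so the TCP is about 159 mm from the foot. The other spares are still in the crate. Next I turn towards the rest.

```bash
cat >> h.py <<'E'
RN=(-Ry+Rz_)/2**.5; RR=frame(-RB,RX)
E
python3 - <<'E'
from h import *
p1=np.array([.40,.22,.39]); plan(p1,RR)
p2=RF+RB*.174+RN*.05; plan(p2+[0,0,.11],RR,p1,RR); plan(p2,RR,p2+[0,0,.11],RR)
print(RR.round(3),p2)
E
```

```text
rows 13 dp [-0.54 -0.31 -0.43] turn [ 0.0635 -0.0405  0.1085] tot cm [-7.05 -4.02 -5.55] t 5.8833
rows 9 dp [-1.28  1.38  2.25] turn [0. 0. 0.] tot cm [-11.5   12.43  20.21] t 5.8833
rows 4 dp [ 1.94 -0.    1.94] turn [0. 0. 0.] tot cm [ 7.78 -0.    7.78] t 5.8833
[[ 0.015  1.    -0.015]
 [ 0.707 -0.021 -0.707]
 [-0.707  0.    -0.707]] [ 0.51963254 -0.0067363   0.21839192]
```

>>> {"fn": "move_arm", "kwargs": {"jaw": [1, 1, 1, 1, 1, 1, 1, 1, 1, 1, 1, 1], "dp": [[-0.47, -0.27, -0.37], [-0.47, -0.27, -0.37], [-0.47, -0.27, -0.37], [-0.47, -0.27, -0.37], [-0.47, -0.27, -0.37], [-0.47, -0.27, -0.37], [-0.47, -0.27, -0.37], [-0.47, -0.27, -0.37], [-0.47, -0.27, -0.37], [-0.47, -0.27, -0.37], [-0.47, -0.27, -0.37], [-0.47, -0.27, -0.37]], "turn": [[0.055, -0.035, 0.094], [0.055, -0.035, 0.094], [0.055, -0.035, 0.094], [0.055, -0.035, 0.094], [0.055, -0.035, 0.094], [0.055, -0.035, 0.094], [0.055, -0.035, 0.094], [0.055, -0.035, 0.094], [0.055, -0.035, 0.094], [0.055, -0.035, 0.094], [0.055, -0.035, 0.094], [0.055, -0.035, 0.094]]}}

```text
time_s: 6.88
position: [0.4059, 0.2251, 0.3706]
tool_rot: [[-0.269, 0.954, 0.13], [0.737, 0.291, -0.61], [-0.62, -0.068, -0.782]]
ft_force: [1.2, -0.6, -2.4]
grip_width: 0.0277
gripper_force: 109.1
```

>>> {"fn": "move_arm", "kwargs": {"jaw": [1, 1, 1, 1, 1], "dp": [[-0.47, -0.27, -0.37], [-0.47, -0.27, -0.37], [-0.47, -0.27, -0.37], [0, 0, 0], [0, 0, 0]], "turn": [[0.055, -0.035, 0.094], [0.055, -0.035, 0.094], [0.055, -0.035, 0.094], [0, 0, 0], [0, 0, 0]]}}

```text
time_s: 7.3
position: [0.4002, 0.2203, 0.3884]
tool_rot: [[0.009, 1.0, -0.015], [0.708, -0.017, -0.706], [-0.707, -0.005, -0.708]]
ft_force: [-0.9, -0.8, -2.9]
grip_width: 0.0278
gripper_force: 109.2
```

```bash
python3 - <<'E'
from h import *
p2=RF+RB*.174+RN*.05; plan(p2+[0,0,.11],RR); plan(p2,RR,p2+[0,0,.11],RR); print(observe()["q"])
E
```

```text
rows 9 dp [-1.3   1.38  2.23] turn [-0.     -0.0001  0.0007] tot cm [-11.69  12.38  20.11] t 7.3
rows 4 dp [ 1.94 -0.    1.94] turn [0. 0. 0.] tot cm [ 7.78 -0.    7.78] t 7.3
[ 32.97555715  21.53066425  61.4101081  -41.80421315 118.7577852
  20.18736088]
```

>>> {"fn": "move_arm", "kwargs": {"jaw": [1, 1, 1, 1, 1, 1, 1, 1, 1, 1], "dp": [[-1.3, 1.38, 2.23], [-1.3, 1.38, 2.23], [-1.3, 1.38, 2.23], [-1.3, 1.38, 2.23], [-1.3, 1.38, 2.23], [-1.3, 1.38, 2.23], [-1.3, 1.38, 2.23], [-1.3, 1.38, 2.23], [-1.3, 1.38, 2.23], [0, 0, 0]], "turn": [[0, 0, 0.001], [0, 0, 0.001], [0, 0, 0.001], [0, 0, 0.001], [0, 0, 0.001], [0, 0, 0], [0, 0, 0], [0, 0, 0], [0, 0, 0], [0, 0, 0]]}}

```text
time_s: 8.13
position: [0.5194, -0.0108, 0.3288]
tool_rot: [[0.016, 1.0, -0.018], [0.708, -0.024, -0.706], [-0.706, -0.001, -0.708]]
ft_force: [-1.1, 1.2, -2.6]
grip_width: 0.0281
gripper_force: 109.0
```

>>> {"fn": "move_arm", "kwargs": {"jaw": [1, 1, 1, 1, 1, 1], "dp": [[1.94, 0, 1.94], [1.94, 0, 1.94], [1.94, 0, 1.94], [1.94, 0, 1.94], [0, 0, 0], [0, 0, 0]], "turn": [[0, 0, 0], [0, 0, 0], [0, 0, 0], [0, 0, 0], [0, 0, 0], [0, 0, 0]]}}

```text
time_s: 8.63
position: [0.5186, -0.007, 0.2209]
tool_rot: [[0.015, 1.0, -0.016], [0.708, -0.022, -0.706], [-0.706, -0.0, -0.708]]
ft_force: [0.4, 0.7, -1.6]
grip_width: 0.0278
gripper_force: 109.2
```

```bash
python3 - <<'E'
from h import *
p3=RF+RB*.174+RN*.0; plan(p3,RR)
s=observe(); R=np.array(s["tool_rot"]); p=np.array(s["position"]); c=[]
for n,b in(("scene",(240,130,380,250)),("top",(220,180,360,300))):
    a,d=cams.get_image(n); k=a[b[1]:b[3],b[0]:b[2],::-1].copy(); k=cv2.resize(k,None,fx=2.8,fy=2.8,interpolation=cv2.INTER_CUBIC)
    for P,col in [(p+R[:,2]*t,(0,0,255)) for t in(0,.05,.1,.159)]+[(RF+RB*t,(0,255,0)) for t in(0,.06,.118,.19)]:
        u=proj(n,P); cv2.circle(k,tuple(int(t) for t in ((u-[b[0],b[1]])*2.8)),2,col,-1)
    c.append(k)
cv2.imwrite("pics/h3.png",np.hstack(c))
E
```

```text
rows 2 dp [2.6  0.05 0.08] turn [-0.0005 -0.0007 -0.0002] tot cm [5.2  0.1  0.16] t 8.6333
```

View pics/h3.png

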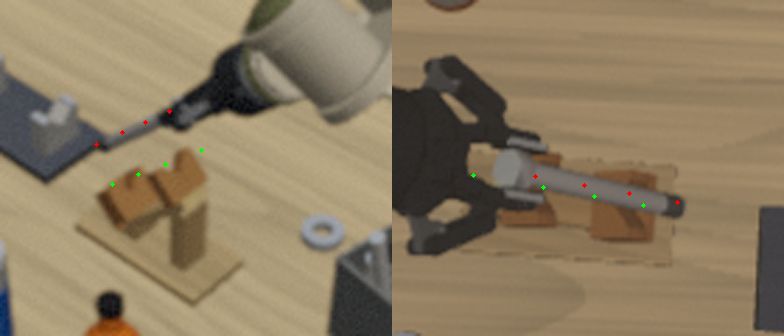

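Both views show the bar parallel to the rest axis and above it, with about ±3 mm of camera disagreement along y. I'll split that difference and come down on force.

>>> {"fn": "move_arm", "kwargs": {"jaw": [1, 1, 1, 1, 1, 1, 1], "dp": [[2.0, 0.1, 0], [1.5, 0.1, 0], [0.8, 0, 0], [0.4, 0, 0], [0.2, 0, 0], [0, 0, 0], [0, 0, 0]], "turn": [[0, 0, 0], [0, 0, 0], [0, 0, 0], [0, 0, 0], [0, 0, 0], [0, 0, 0], [0, 0, 0]]}}

```text
time_s: 9.32
position: [0.5221, 0.0271, 0.1875]
tool_rot: [[0.02, 1.0, -0.014], [0.708, -0.024, -0.706], [-0.706, 0.004, -0.708]]
ft_force: [-1.4, -0.6, -1.8]
grip_width: 0.0281
gripper_force: 109.3
```

>>> {"fn": "move_arm", "kwargs": {"jaw": [1, 1, 1, 1, 1, 1], "dp": [[0.15, 0, 0], [0.15, 0, 0], [0.1, 0, 0], [0.1, 0, 0], [0, 0, 0], [0, 0, 0]], "turn": [[0, 0, 0], [0, 0, 0], [0, 0, 0], [0, 0, 0], [0, 0, 0], [0, 0, 0]]}}

```text
time_s: 9.82
position: [0.5219, 0.0307, 0.1835]
tool_rot: [[0.019, 1.0, -0.015], [0.707, -0.024, -0.707], [-0.707, 0.003, -0.707]]
ft_force: [-1.2, -0.7, 0.1]
grip_width: 0.0281
gripper_force: 109.4
```

>>> {"fn": "move_arm", "kwargs": {"jaw": [1, 1, 1, 1, 1], "dp": [[0.1, 0, 0], [0.1, 0, 0], [0, 0, 0], [0, 0, 0], [0, 0, 0]], "turn": [[0, 0, 0], [0, 0, 0], [0, 0, 0], [0, 0, 0], [0, 0, 0]]}}

```text
time_s: 10.23
position: [0.522, 0.0322, 0.182]
tool_rot: [[0.019, 1.0, -0.015], [0.707, -0.024, -0.706], [-0.707, 0.003, -0.708]]
ft_force: [-3.1, -2.7, 3.9]
grip_width: 0.028
gripper_force: 109.6
```

>>> {"fn": "move_arm", "kwargs": {"jaw": [1, 1, 1, 1, 1, 1, 1], "dp": [[0, -0.05, 0.3], [0, -0.05, 0.3], [0, 0, 0.2], [0, 0, 0.2], [0, 0, 0.1], [0, 0, 0], [0, 0, 0]], "turn": [[0, 0, 0], [0, 0, 0], [0, 0, 0], [0, 0, 0], [0, 0, 0], [0, 0, 0], [0, 0, 0]]}}

```text
time_s: 10.82
position: [0.5208, 0.0245, 0.1742]
tool_rot: [[0.019, 1.0, -0.015], [0.707, -0.024, -0.706], [-0.707, 0.003, -0.708]]
ft_force: [-3.7, -2.2, 4.5]
grip_width: 0.028
gripper_force: 109.8
```

>>> {"fn": "move_arm", "kwargs": {"jaw": [1, 1, 1, 1, 1, 1], "dp": [[0, -0.05, 0.1], [0, -0.05, 0.1], [0, 0, 0.1], [0, 0, 0.1], [0, 0, 0], [0, 0, 0]], "turn": [[0, 0, 0], [0, 0, 0], [0, 0, 0], [0, 0, 0], [0, 0, 0], [0, 0, 0]]}}

```text
time_s: 11.32
position: [0.5205, 0.022, 0.172]
tool_rot: [[0.02, 1.0, -0.013], [0.708, -0.023, -0.706], [-0.706, 0.005, -0.708]]
ft_force: [-1.3, 0.2, 8.2]
grip_width: 0.0283
gripper_force: 110.2
```

>>> {"fn": "move_arm", "kwargs": {"jaw": [1, 1, 1, 1, 1, 1], "dp": [[0, 0, 0.1], [0, 0, 0.1], [0, 0, 0.1], [0, 0, 0], [0, 0, 0], [0, 0, 0]], "turn": [[0, 0, 0], [0, 0, 0], [0, 0, 0], [0, 0, 0], [0, 0, 0], [0, 0, 0]]}}

```text
time_s: 11.82
position: [0.5207, 0.0217, 0.1717]
tool_rot: [[0.022, 1.0, -0.009], [0.709, -0.022, -0.705], [-0.705, 0.009, -0.709]]
ft_force: [-5.6, 18.0, 24.1]
grip_width: 0.0281
gripper_force: 112.5
```

Firm stop contact: no advance and about 30 N along the bar. Releasing and withdrawing along the bar axis.

>>> {"fn": "move_arm", "kwargs": {"jaw": [1, 1, 8.5, 8.5, 8.5, 8.5, 8.5, 8.5, 8.5, 8.5, 8.5, 8.5], "dp": [[0, 0, -0.15], [0, 0, -0.1], [0, 0, 0], [0, 0, 0], [0, 0, 0], [0, 0, 0], [0, 0, -0.5], [0, 0, -1.5], [0, 0, -2.5], [0, 0, -3], [0, 0, -3], [0, 0, 0]], "turn": [[0, 0, 0], [0, 0, 0], [0, 0, 0], [0, 0, 0], [0, 0, 0], [0, 0, 0], [0, 0, 0], [0, 0, 0], [0, 0, 0], [0, 0, 0], [0, 0, 0], [0, 0, 0]]}}

```text
time_s: 12.82
position: [0.5225, 0.0988, 0.2489]
tool_rot: [[0.022, 1.0, -0.008], [0.709, -0.021, -0.704], [-0.704, 0.01, -0.71]]
ft_force: [0.4, -0.9, 0.6]
grip_width: 0.0847
gripper_force: 0.0
```

```bash
cat >> h.py <<'E'
RF2=RF+[.0015,.003,0]; RG=frame(-RN,RX)
E
python3 - <<'E'
from h import *
s=observe(); R=np.array(s["tool_rot"]); p=np.array(s["position"]); c=[]; print(s["ft_force"])
for n,b in(("scene",(240,130,380,250)),("top",(220,180,360,300))):
    a,d=cams.get_image(n); k=a[b[1]:b[3],b[0]:b[2],::-1].copy(); k=cv2.resize(k,None,fx=2.8,fy=2.8,interpolation=cv2.INTER_CUBIC)
    for P,col in [(RF2+RB*t,(0,255,0)) for t in(0,.06,.118,.19)]:
        u=proj(n,P); cv2.circle(k,tuple(int(t) for t in ((u-[b[0],b[1]])*2.8)),2,col,-1)
    c.append(k)
cv2.imwrite("pics/h4.png",np.hstack(c))
print("RG",RG.round(3)); p1=RF2+RB*.092+RN*.20; print(p1); plan(p1,RG)
E
```

```text
[ 0.43358408 -0.87186071  0.60666128]
RG [[ 0.015  1.     0.015]
 [ 0.707 -0.021  0.707]
 [ 0.707 -0.    -0.707]]
[ 0.51770392 -0.16775226  0.26647518]
rows 15 dp [-1.96  0.02 -0.06] turn [ 3.000e-04  1.046e-01 -1.000e-04] tot cm [-29.39   0.23  -0.84] t 12.9167
```

View pics/h4.png

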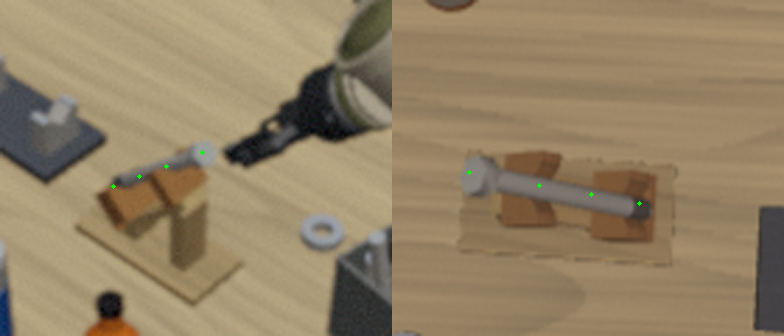

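The axle lies home in the rest (head near (470,172) and foot near (645,207) in the top crop). The fingers are clear. Next I swing over to take it across the shank.

>>> {"fn": "move_arm", "kwargs": {"jaw": [8.5, 8.5, 8.5, 8.5, 8.5, 8.5, 8.5, 8.5, 8.5, 8.5, 8.5, 8.5], "dp": [[-1.96, 0, -0.06], [-1.96, 0, -0.06], [-1.96, 0, -0.06], [-1.96, 0, -0.06], [-1.96, 0, -0.06], [-1.96, 0, -0.06], [-1.96, 0, -0.06], [-1.96, 0, -0.06], [-1.96, 0, -0.06], [-1.96, 0, -0.06], [-1.96, 0, -0.06], [-1.96, 0, -0.06]], "turn": [[0, 0.1046, 0], [0, 0.1046, 0], [0, 0.1046, 0], [0, 0.1046, 0], [0, 0.1046, 0], [0, 0.1046, 0], [0, 0.1046, 0], [0, 0.1046, 0], [0, 0.1046, 0], [0, 0.1046, 0], [0, 0.1046, 0], [0, 0.1046, 0]]}}

```text
time_s: 13.92
position: [0.5156, -0.1203, 0.2971]
tool_rot: [[0.022, 1.0, 0.016], [0.889, -0.027, 0.458], [0.458, 0.004, -0.889]]
ft_force: [1.2, 0.7, -0.1]
grip_width: 0.085
gripper_force: 0.0
```

```bash
python3 - <<'E'
from h import *
p1=RF2+RB*.092+RN*.12; plan(p1,RG); print(observe()["q"])
E
```

```text
rows 3 dp [-1.34  0.1   2.61] turn [ 0.0022  0.1031 -0.0008] tot cm [-4.02  0.29  7.83] t 13.9167
[-36.99018883  21.96074899  67.91584355  22.90640281 105.36338033
 -32.35574494]
```

>>> {"fn": "move_arm", "kwargs": {"jaw": [8.5, 8.5, 8.5, 8.5, 8.5, 8.5], "dp": [[-1.34, 0.1, 2.61], [-1.34, 0.1, 2.61], [-1.34, 0.1, 2.61], [0, 0, 0], [0, 0, 0], [0, 0, 0]], "turn": [[0.002, 0.103, 0], [0.002, 0.103, 0], [0.002, 0.103, 0], [0, 0, 0], [0, 0, 0], [0, 0, 0]]}}

```text
time_s: 14.42
position: [0.5197, -0.1101, 0.2116]
tool_rot: [[0.015, 1.0, 0.014], [0.713, -0.021, 0.7], [0.701, -0.0, -0.714]]
ft_force: [0.3, 0.2, -0.1]
grip_width: 0.0852
gripper_force: 0.0
```

```bash
python3 - <<'E'
from h import *
s=observe(); print(s["position"],np.array(s["tool_rot"]).round(3))
p1=RF2+RB*.092-RN*.020; plan(p1,RG)
E
```

```text
[ 0.5196973  -0.11005219  0.21156587] [[ 0.015  1.     0.014]
 [ 0.713 -0.021  0.7  ]
 [ 0.701 -0.    -0.714]]
rows 5 dp [-0.02 -0.01  2.81] turn [-0.0001  0.0018 -0.    ] tot cm [-0.12 -0.07 14.04] t 14.4167
```

>>> {"fn": "move_arm", "kwargs": {"jaw": [8.5, 8.5, 8.5, 8.5, 8.5, 8.5, 8.5, 8.5], "dp": [[-0.02, 0, 2.5], [-0.02, 0, 2.5], [-0.02, 0, 2.5], [-0.02, 0, 2.5], [-0.02, 0, 2], [0, 0, 1.5], [0, 0, 0.5], [0, 0, 0]], "turn": [[0, 0.002, 0], [0, 0.002, 0], [0, 0.002, 0], [0, 0.002, 0], [0, 0.002, 0], [0, 0, 0], [0, 0, 0], [0, 0, 0]]}}

```text
time_s: 15.08
position: [0.5216, -0.0108, 0.1117]
tool_rot: [[0.013, 1.0, 0.013], [0.706, -0.018, 0.708], [0.709, 0.001, -0.706]]
ft_force: [0.3, 0.3, 0.8]
grip_width: 0.0848
gripper_force: 0.0
```

>>> {"fn": "move_arm", "kwargs": {"jaw": [0.5, 0.5, 0.5, 0.5, 0.5, 0.5, 0.5, 0.5, 0.5, 0.5], "dp": [[0, 0, 0], [0, 0, 0], [0, 0, 0], [0, 0, 0], [0, 0, 0], [0, 0, 0], [0, 0, 0], [0, 0, 0], [0, 0, 0], [0, 0, 0]], "turn": [[0, 0, 0], [0, 0, 0], [0, 0, 0], [0, 0, 0], [0, 0, 0], [0, 0, 0], [0, 0, 0], [0, 0, 0], [0, 0, 0], [0, 0, 0]], "force": 100}}

```text
time_s: 15.92
position: [0.5182, -0.0117, 0.1105]
tool_rot: [[0.018, 1.0, 0.006], [0.703, -0.017, 0.711], [0.711, -0.008, -0.703]]
ft_force: [-18.2, -9.4, 7.3]
grip_width: 0.0151
gripper_force: 97.3
```

Opening 15.1 mm is less than the 18 mm bar, so I'll look.

```bash
python3 - <<'E'
from h import *
s=observe(); R=np.array(s["tool_rot"]); p=np.array(s["position"]); c=[]; print(s["wrist_torque"],s["grip_width"])
for n,b in(("scene",(240,130,360,250)),("top",(220,190,340,310))):
    a,d=cams.get_image(n); k=a[b[1]:b[3],b[0]:b[2],::-1].copy(); k=cv2.resize(k,None,fx=3.3,fy=3.3,interpolation=cv2.INTER_CUBIC)
    for P,col in [(RF2+RB*t,(0,255,0)) for t in(0,.19)]+[(p,(0,0,255))]:
        u=proj(n,P); cv2.circle(k,tuple(int(t) for t in ((u-[b[0],b[1]])*3.3)),2,col,-1)
    c.append(k)
cv2.imwrite("pics/h5.png",np.hstack(c))
E
```

```text
[-0.32024316  1.95864284  2.13557004] 0.015133695263176391
```

View pics/h5.png

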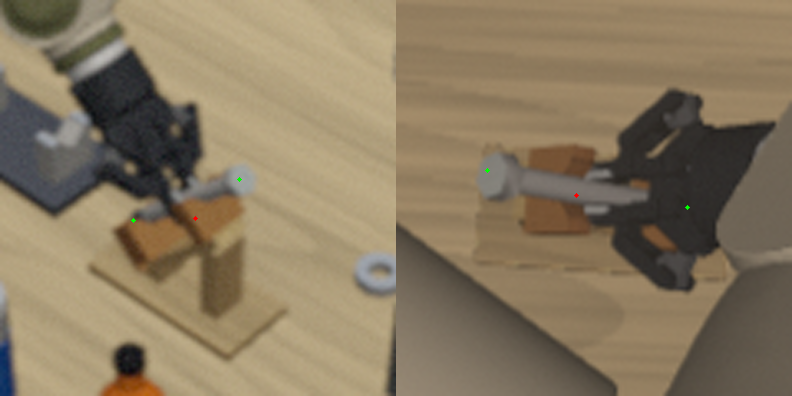

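The pads hold the shank between the saddles and the head sits at (490,172) in the top half, so the bar is well caught. Lifting off normal to the rest.

>>> {"fn": "move_arm", "kwargs": {"jaw": [0.5, 0.5, 0.5, 0.5, 0.5, 0.5, 0.5], "dp": [[0, 0, -0.5], [0, 0, -1], [0, 0, -2], [0, 0, -2.5], [0, 0, -2.5], [0, 0, -2], [0, 0, 0]], "turn": [[0, 0, 0], [0, 0, 0], [0, 0, 0], [0, 0, 0], [0, 0, 0], [0, 0, 0], [0, 0, 0]]}}

```text
time_s: 16.6
position: [0.521, -0.0894, 0.1866]
tool_rot: [[0.014, 1.0, 0.018], [0.707, -0.023, 0.707], [0.707, 0.003, -0.707]]
ft_force: [-0.7, 0.2, -2.9]
grip_width: 0.0155
gripper_force: 97.7
```

```bash
python3 - <<'E'
from h import *
s=observe(); R=np.array(s["tool_rot"]); p=np.array(s["position"]); print(R.round(3),p,s["wrist_torque"],s["ft_force"],s["time_s"])
n="top"; 
for n in("top","scene"):
    a,d=cams.get_image(n); cv2.imwrite(f"pics/l_{n}.png",a[:,:,::-1])
    for q in("axle_head","axle_shoulder","axle"):
        for r in cams.mark_of(n,q)[:2]: print(n,q,np.array(r["location"])*[560,420],r["p"])
    for t in(-.092,.098): print(proj(n,p-R[:,2]*.02+R[:,0]*t))
RV=frame(-Rz_,VX); V2=VS+[.0015,.003,0]
pv=V2-VY*.084+[0,0,.10]; plan(pv,RV); print(pv)
E
```

```text
[[ 0.014  1.     0.018]
 [ 0.707 -0.023  0.707]
 [ 0.707  0.003 -0.707]] [ 0.52096522 -0.08938148  0.18655948] [-0.67775059 -0.03216786 -0.02087641] [-0.72757049  0.23068633 -2.85650243] 16.6
top axle_head [286.496 238.308] 0.66
top axle_shoulder [291.312 237.72 ] 0.87
top axle_shoulder [298.704 165.816] 0.61
[345.50026633 250.66392749]
[285.04876866 238.28723073]
scene axle_head [291.704 153.384] 0.78
scene axle_shoulder [293.384 154.98 ] 0.74
scene axle [261.296 169.512] 0.57
[262.4606405  169.31891689]
[292.79378184 153.94843946]
rows 8 dp [-2.66 -0.52 -1.  ] turn [-0.0018 -0.0988  0.0033] tot cm [-21.32  -4.13  -8.  ] t 17.0
[ 0.4711008 -0.3049992  0.165    ]
```

>>> {"fn": "move_arm", "kwargs": {"jaw": [0.5, 0.5, 0.5, 0.5, 0.5, 0.5, 0.5, 0.5, 0.5, 0.5], "dp": [[-2.66, -0.52, -1], [-2.66, -0.52, -1], [-2.66, -0.52, -1], [-2.66, -0.52, -1], [-2.66, -0.52, -1], [-2.66, -0.52, -1], [-2.66, -0.52, -1], [-1.6, -0.52, -1], [0, 0, 0], [0, 0, 0]], "turn": [[-0.002, -0.0988, 0.003], [-0.002, -0.0988, 0.003], [-0.002, -0.0988, 0.003], [-0.002, -0.0988, 0.003], [-0.002, -0.0988, 0.003], [-0.002, -0.0988, 0.003], [-0.002, -0.0988, 0.003], [-0.002, -0.0988, 0.003], [0, 0, 0], [0, 0, 0]]}}

```text
time_s: 17.83
position: [0.4714, -0.2935, 0.1666]
tool_rot: [[0.048, 0.999, 0.004], [0.999, -0.048, 0.003], [0.003, 0.003, -1.0]]
ft_force: [0.6, -0.0, -2.8]
grip_width: 0.0152
gripper_force: 97.6
```

```bash
cat >> h.py <<'E'
RV=frame(-Rz_,VX); V2=VS+[.0015,.003,0]
E
python3 - <<'E'
from h import *
s=observe(); R=np.array(s["tool_rot"]); p=np.array(s["position"]); print(R.round(3),p,s["wrist_torque"],s["ft_force"],s["time_s"])
plan(V2-VY*.074+[0,0,.02],RV)
c=[]
for n,b in(("scene",(200,110,320,230)),("top",(320,210,460,330))):
    a,d=cams.get_image(n); k=a[b[1]:b[3],b[0]:b[2],::-1].copy(); k=cv2.resize(k,None,fx=3,fy=3,interpolation=cv2.INTER_CUBIC)
    for P,col in [(V2,(0,255,0)),(V2-VY*.16,(0,255,0)),(p-R[:,2]*.02+R[:,0]*.084,(0,0,255)),(p-R[:,2]*.02-R[:,0]*.092,(0,0,255))]:
        u=proj(n,P); cv2.circle(k,tuple(int(t) for t in ((u-[b[0],b[1]])*3)),2,col,-1)
    c.append(k)
    for q in("axle_head","axle_shoulder","vb_seat","vb_far"):
        for r in cams.mark_of(n,q)[:1]: print(n,q,np.array(r["location"])*[560,420],r["p"])
    print(n,proj(n,p-R[:,2]*.02+R[:,0]*.098),proj(n,p-R[:,2]*.02+R[:,0]*.084),proj(n,V2),proj(n,V2-VY*.16))
cv2.imwrite("pics/h6.png",np.hstack(c))
E
```

```text
[[ 0.048  0.999  0.004]
 [ 0.999 -0.048  0.003]
 [ 0.003  0.003 -1.   ]] [ 0.47142468 -0.29347569  0.16659557] [-0.04918111  0.00306409 -0.00371139] [ 0.64581065 -0.0393343  -2.76922629] 17.8333
rows 3 dp [-0.06  0.    2.72] turn [ 0.0011 -0.001   0.0004] tot cm [-0.17  0.01  8.16] t 17.8333
scene axle_head [263.704 146.118] 0.74
scene axle_shoulder [282.016 194.208] 0.66
scene vb_seat [238.224 252.42 ] 0.68
scene vb_far [233.52  150.612] 0.84
scene [264.80920206 147.3832915 ] [261.84637983 145.61838006] [261.06465414 172.36465306] [230.57171642 152.80687976]
top axle_head [364.   269.22] 0.51
top axle_shoulder [368.872 270.816] 0.61
top vb_seat [361.592 274.806] 0.76
top [362.34689145 269.4999756 ] [369.13060312 270.10930829] [362.91377001 273.5251049 ] [430.37100337 279.58648629]
```

View pics/h6.png

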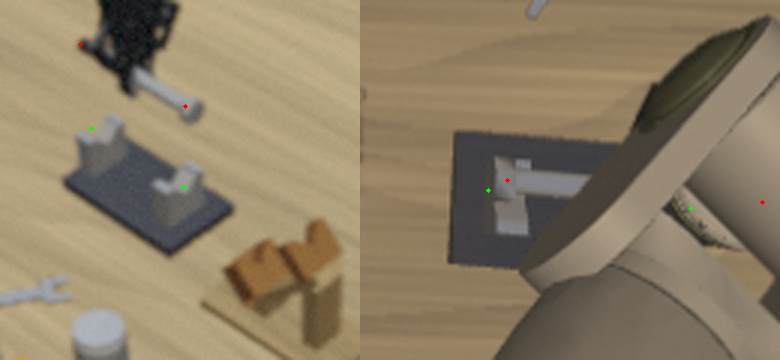

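The axle is level above the grooves, with its head at about (190,108) in the scene half, beyond the left block. Lowering.

>>> {"fn": "move_arm", "kwargs": {"jaw": [0.5, 0.5, 0.5, 0.5, 0.5, 0.5, 0.5, 0.5], "dp": [[0, 0, 2], [0, 0, 2.5], [0, 0, 2.5], [0, 0, 2], [0, 0, 1.2], [0, 0, 0.8], [0, 0, 0.4], [0, 0, 0]], "turn": [[0, -0.001, 0], [0, -0.001, 0], [0, -0.001, 0], [0, 0, 0], [0, 0, 0], [0, 0, 0], [0, 0, 0], [0, 0, 0]]}}

```text
time_s: 19.0
position: [0.4717, -0.295, 0.0523]
tool_rot: [[0.048, 0.999, 0.003], [0.999, -0.048, -0.003], [-0.003, 0.003, -1.0]]
ft_force: [0.8, -0.0, -2.3]
grip_width: 0.0156
gripper_force: 97.7
```

>>> {"fn": "move_arm", "kwargs": {"jaw": [0.5, 0.5, 0.5, 0.5, 0.5, 0.5], "dp": [[0, 0, 0.2], [0, 0, 0.2], [0, 0, 0.1], [0, 0, 0.1], [0, 0, 0], [0, 0, 0]], "turn": [[0, 0, 0], [0, 0, 0], [0, 0, 0], [0, 0, 0], [0, 0, 0], [0, 0, 0]]}}

```text
time_s: 19.5
position: [0.4718, -0.2952, 0.0471]
tool_rot: [[0.048, 0.999, 0.003], [0.999, -0.048, -0.004], [-0.004, 0.004, -1.0]]
ft_force: [-2.6, -0.3, 0.9]
grip_width: 0.0153
gripper_force: 97.9
```

>>> {"fn": "move_arm", "kwargs": {"jaw": [0.5, 0.5, 0.5, 0.5, 0.5], "dp": [[0, -0.05, 0.1], [0, -0.05, 0.1], [0, 0, 0], [0, 0, 0], [0, 0, 0]], "turn": [[0, 0, 0], [0, 0, 0], [0, 0, 0], [0, 0, 0], [0, 0, 0]]}}

```text
time_s: 19.92
position: [0.4709, -0.2953, 0.0456]
tool_rot: [[0.048, 0.999, 0.004], [0.999, -0.048, -0.005], [-0.004, 0.004, -1.0]]
ft_force: [-3.0, -0.4, 8.4]
grip_width: 0.0154
gripper_force: 99.1
```

>>> {"fn": "move_arm", "kwargs": {"jaw": [0.5, 0.5, 0.5, 0.5, 0.5, 0.5], "dp": [[-0.2, -0.05, 0], [-0.2, 0, 0], [-0.15, 0, 0], [-0.1, 0, 0], [0, 0, 0], [0, 0, 0]], "turn": [[0, 0, 0], [0, 0, 0], [0, 0, 0], [0, 0, 0], [0, 0, 0], [0, 0, 0]]}}

```text
time_s: 20.42
position: [0.4692, -0.301, 0.0443]
tool_rot: [[0.048, 0.999, 0.001], [0.999, -0.048, -0.002], [-0.002, 0.001, -1.0]]
ft_force: [-3.7, 2.8, 1.2]
grip_width: 0.0151
gripper_force: 98.2
```

>>> {"fn": "move_arm", "kwargs": {"jaw": [0.5, 0.5, 0.5, 0.5, 0.5, 0.5], "dp": [[-0.1, 0, 0], [-0.1, 0, 0], [-0.05, 0, 0], [0, 0, 0], [0, 0, 0], [0, 0, 0]], "turn": [[0, 0, 0], [0, 0, 0], [0, 0, 0], [0, 0, 0], [0, 0, 0], [0, 0, 0]]}}

```text
time_s: 20.92
position: [0.469, -0.3033, 0.0442]
tool_rot: [[0.048, 0.999, 0.001], [0.999, -0.048, -0.002], [-0.002, 0.001, -1.0]]
ft_force: [-4.3, 3.5, 1.5]
grip_width: 0.0149
gripper_force: 98.2
```

>>> {"fn": "move_arm", "kwargs": {"jaw": [0.5, 0.5, 0.5, 0.5, 0.5], "dp": [[-0.1, 0, 0], [-0.1, 0, 0], [-0.1, 0, 0], [0, 0, 0], [0, 0, 0]], "turn": [[0, 0, 0], [0, 0, 0], [0, 0, 0], [0, 0, 0], [0, 0, 0]]}}

```text
time_s: 21.33
position: [0.4689, -0.3064, 0.0442]
tool_rot: [[0.048, 0.999, 0.001], [0.999, -0.048, -0.002], [-0.002, 0.001, -1.0]]
ft_force: [-4.4, 3.0, 1.7]
grip_width: 0.0153
gripper_force: 98.2
```

>>> {"fn": "move_arm", "kwargs": {"jaw": [0.5, 0.5, 0.5, 0.5, 0.5], "dp": [[-0.1, 0, 0], [-0.1, 0, 0], [-0.1, 0, 0], [0, 0, 0], [0, 0, 0]], "turn": [[0, 0, 0], [0, 0, 0], [0, 0, 0], [0, 0, 0], [0, 0, 0]]}}

```text
time_s: 21.75
position: [0.4687, -0.3077, 0.0441]
tool_rot: [[0.048, 0.999, 0.001], [0.999, -0.048, 0.001], [0.001, 0.0, -1.0]]
ft_force: [-2.8, 11.1, 3.5]
grip_width: 0.0153
gripper_force: 98.3
```

>>> {"fn": "move_arm", "kwargs": {"jaw": [0.5, 0.5, 0.5, 0.5, 0.5], "dp": [[-0.1, 0, 0], [-0.1, 0, 0], [0, 0, 0], [0, 0, 0], [0, 0, 0]], "turn": [[0, 0, 0], [0, 0, 0], [0, 0, 0], [0, 0, 0], [0, 0, 0]]}}

```text
time_s: 22.17
position: [0.4686, -0.3078, 0.0439]
tool_rot: [[0.048, 0.999, -0.0], [0.999, -0.048, 0.005], [0.005, -0.0, -1.0]]
ft_force: [-0.4, 19.8, 6.1]
grip_width: 0.0155
gripper_force: 98.7
```

The head is hard against the block (no motion, 20 N). I'll relax the push, let go and rise.

>>> {"fn": "move_arm", "kwargs": {"jaw": [0.5, 0.5, 5, 8.5, 8.5, 8.5, 8.5, 8.5, 8.5, 8.5, 8.5, 8.5], "dp": [[0.1, 0, 0], [0.1, 0, 0], [0, 0, 0], [0, 0, 0], [0, 0, 0], [0, 0, 0], [0, 0, -1], [0, 0, -2], [0, 0, -4], [0, 0, -4], [0, 0, -4], [0, 0, 0]], "turn": [[0, 0, 0], [0, 0, 0], [0, 0, 0], [0, 0, 0], [0, 0, 0], [0, 0, 0], [0, 0, 0], [0, 0, 0], [0, 0, 0], [0, 0, 0], [0, 0, 0], [0, 0, 0]]}}

```text
time_s: 23.17
position: [0.4711, -0.3114, 0.2035]
tool_rot: [[0.048, 0.999, 0.014], [0.999, -0.048, -0.014], [-0.014, 0.014, -1.0]]
ft_force: [-0.6, 0.3, 1.2]
grip_width: 0.0851
gripper_force: 0.0
```

```bash
python3 - <<'E'
from h import *
c=[]
for n,b in(("scene",(190,110,320,290)),("top",(220,140,480,320))):
    a,d=cams.get_image(n); k=a[b[1]:b[3],b[0]:b[2],::-1]; k=cv2.resize(k,None,fx=2,fy=2,interpolation=cv2.INTER_CUBIC); c.append(k)
cv2.imwrite("pics/h7.png",np.hstack(c)); print(c[0].shape)
E
```

```text
(360, 260, 3)
```

View pics/h7.png

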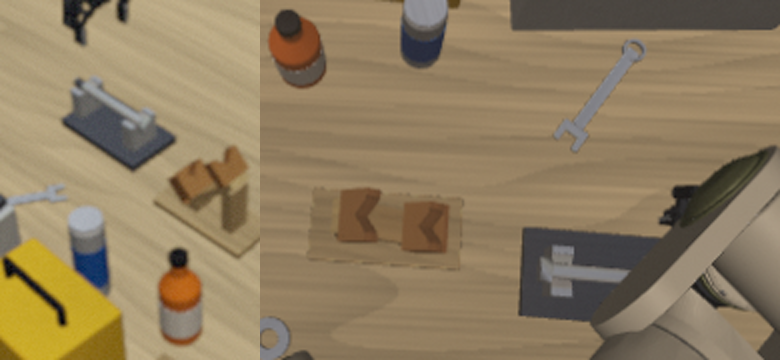

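The axle lies level in both V-blocks with its head (547,270 in the top half) against the left block. Bottle and can are upright, the rest is empty and the gripper is clear. Handing in.

```bash
python3 -c "
from rig import ticket; print(ticket.close_job())"
```

```text
the job is handed in; nothing more can be done
None
```

The axle went from the crate to the rest, was regripped across its shank, and now lies level in the V-blocks with its head pushed against the left block; I let go, the bottle and can are standing, and the job is handed in.

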